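Brush out the tall sample beaker

ROBOT

A 6-joint arm with a two-finger parallel gripper is mounted at the origin on a cart in front of the work surface, level with it; the furniture and walls round the work are solid. World frame = base frame: x ahead of the robot, y to its left, z up, the work surface at z = 0. Lengths are in m, angles in rad, forces in N, time in s.
With the tool pointing down it reaches from about 0.35 to 0.85 m from the base axis. Payload 8.1 kg.
Tool frame: the origin (TCP) lies between the finger pads; the fingertips stand 14 mm ahead of it and the grasp point (between the pads) lies 5 mm behind it; z points along the fingers, y is the line along which they close (so a half turn about z gives the same grasp; the last joint's range is limited). The gripper opens to 93 mm and grips with 3 to 60 N. Pads are 15 mm wide; open, the fingers measure 128 mm over their backs; the gripper's body (75 mm by 188 mm) begins 65 mm behind the grasp point.
Start: joints at [1.148, 0.13, 1.488, -0, 1.523, -0.085], TCP at [0.199, 0.566, 0.233] pointing down, gripper open.
Joint ranges: [-2.96, 2.96], [-0.89, 2.26], [0.02, 2.5], [-1.34, 4.48], [0, 2.73], [-2.66, 2.66]. Speed limits (rad/s): [2.39, 2.39, 2.79, 3.14, 3.14, 3.14].

INTERFACE

Orientations are given as a rotation vector (axis times angle).
In Python, from plant import robot gives the robot as it stands.
- The arm moves only by the tool arm_command, never from a script. Its argument "targets" is a list of rows, each an object of numbers: "x", "y", "z": the shift along the world's x, y, z in units of 500 mm (1.0 is 500 mm); "rx", "ry", "rz": the turn, a rotation vector about the world's x, y, z in units of 2 rad (1.0 is 2 rad); "claw": the closure in counts, from 0 (fully open) to 255 (shut). In form: [{"x": .., "y": .., "z": .., "rx": .., "ry": .., "rz": .., "claw": ..}, ...]. A call has 1 to 10 rows; each row is the pose to reach, as a shift and turn from the pose commanded when the call began; what a row does not reach only later rows make up. A row lasts 1/12 s, in which the tool goes at most 41.7 mm and 7.16 degrees, less where a joint would pass 70% of its speed; a pose out of reach is approached as far as the arm can. A call with a number of a shift or a turn outside -1 to 1 is refused whole. A call with a gripper value outside its range is refused whole. The fingers move at their own pace and stop on an object; "squeeze" is the grip in N (left out, the last holds). Time passes only in rows, so rows that repeat a pose let the fingers close. It gives the time, the measured TCP pose, the force, the opening and the grip force at its end, in the units of the state.
- robot.read_state(): the state, without advancing time (a new reading comes with each control period).
- robot.read_camera(name): name is "scene" or "top" or "wrist"; returns (picture, depth): 400x640x3 uint8, red, green, blue; 400x640 float32, m along the optical axis (not along the pixel's ray), 0 where there is no reading.
- robot.get_calibration(name): a dict with "intrinsics" (3x3 intrinsics, pixels), "origin" and "orientation" of the camera in the world. Camera axes: x right, y up, looking along -z (the intrinsics and any distortion apply to the point x, -y, -z); pixel columns grow to the right and rows downward; lengths in m; the calibration is good to about 2 mm. A picture is of the moment at which its call begins: read the wrist's pose just before it. get_calibration takes no time and is no camera call; for the wrist camera it gives the pose at the moment of the call.
- robot.close_job(): hands the job in; it is judged then, once.
The state is a dict: "t": time; "q": joint angles; "dq": joint speeds; "joint_torque": joint torques, N m; "tool_pos": TCP position; "orientation": TCP orientation; "force": force on the tool from outside, world axes, zero at the start; "wrist_torque": the same for the moment, N m; "opening": finger opening in m; "gripper_force": force on a finger pad.
Only numpy, scipy, OpenCV 4.12 (cv2) and the standard library are available. Lean on these libraries where they do the work, as an engineer would, in place of code of your own. Each camera call takes 0.05 s, during which the arm holds its last target. There are 200 camera calls.

TASK

Take the upright bottle brush out of its stand and brush out the tall steel beaker: holding the brush, push it down to the bottom of the beaker three times, drawing it up past half the beaker's height between the strokes. Then stand the brush back in its stand; leave both beakers standing where they are, and keep the brush out of the low wide beaker.

Things in the scene. Friction and masses are not known exactly. Their poses are not given: they have to be found in the camera images.
- brush: Bottle brush, 190 mm long, 90 g, standing upright tip down in the stand at the start. Origin at the centre of the flat tip, z along the brush toward the handle's end. Brown bristle head from 0 to 84 mm (firm core 34 mm in diameter, narrowing to 24 mm at the tip; its soft visible fringe is 42 mm across and offers no resistance), thin steel stem up to 112 mm, plain light wooden round handle 22 mm in diameter from 124 to 182 mm, rounded off to 190 mm.
- tall_beaker: The beaker to be brushed: plain steel, round, open at the top, loose, about 0.6 kg, 110 mm high, outer diameter 68 mm (72 at the rim), inner diameter 60 mm, floor 5 mm thick. Origin at the centre of its underside, z up. A thin strap handle stands out 23 mm from the wall on its +y side.
- low_beaker: A bystander of the same steel: low wide beaker, loose, about 0.5 kg, 60 mm high, outer diameter 84 mm (88 at the rim), inner diameter 76 mm, with the same kind of handle on its +y side. Origin at the centre of its underside. It and the tall beaker may stand in each other's place.
- brush_stand: Brush stand: square grey plastic block 84 x 84 x 80 mm, fixed to the table, with one round vertical hole 50 mm in diameter and 70 mm deep in the middle of its top (bevelled mouth). Origin at the centre of its underside, z up; the hole's floor is 10 mm above the origin.
Not all that is in view belongs to the job. Leave any blue, orange or purple look-alike of the tall_beaker alone.

How it is judged:
By the outcome, as a careful person would: the job done as asked, in the order asked, and still so for the second after the job is handed in, with the robot touching nothing.
It also fails if it takes over 48 s, if anything falls off the work surface, if the arm or the gripper's body presses on something with over 40 N, if the wrist force passes 120 N, or if a joint passes its speed limit or range.

## Working session

There is one attempt and no reset: what is moved stays moved. The work goes in short steps, Python scripts to look and compute and a tool call to move; the robot and the scene stay as the last step left them, time stands still between calls to the robot, and variables do not carry over. Pictures are saved under pics/ and viewed, at most 10 in all, crops included, and the job is handed in when it is done.

Besides the shell and the picture viewer there is one more tool, called after "Emit:" as a command line: name --argument value ..., lists and objects as JSON in quotes. arm_command: Moves the arm, as the interface text tells. Shifts and turns lie within -1 to 1; 1 stands for 500 mm of shift or 2 rad of turn. Its arguments: {"type":"object","properties":{"targets":{"type":"array","items":{"type":"object","properties":{"x":{"type":"number","minimum":-1,"maximum":1},"y":{"type":"number","minimum":-1,"maximum":1},"z":{"type":"number","minimum":-1,"maximum":1},"rx":{"type":"number","minimum":-1,"maximum":1},"ry":{"type":"number","minimum":-1,"maximum":1},"rz":{"type":"number","minimum":-1,"maximum":1},"claw":{"type":"number"}}}},"squeeze":{"type":"number"}},"required":["targets"]}

```bash
mkdir -p pics; cat > h.py <<'E'
import numpy as np,cv2
from plant import robot
def shot(n):
    c=robot.get_calibration(n);im,d=robot.read_camera(n)
    K=np.array(c["intrinsics"]);o=np.array(c["origin"]);R=np.array(c["orientation"])
    if R.shape!=(3,3): R=cv2.Rodrigues(R.astype(float))[0]
    return im,d,K,o,R,c
def cloud(d,K,o,R):
    v,u=np.mgrid[:d.shape[0],:d.shape[1]]
    p=np.stack([(u-K[0,2])/K[0,0]*d,-(v-K[1,2])/K[1,1]*d,-d],-1)
    P=p@R.T+o;P[d==0]=np.nan
    return P
E
python3 - <<'E'
from h import *
ims=[]
for n in("scene","top"):
    im,d,K,o,R,c=shot(n);np.savez(n+".npz",im=im,d=d,K=K,o=o,R=R);print(n,{k:v for k,v in c.items() if k not in("x",)},(d>0).mean())
    cv2.imwrite(f"pics/{n}0.png",im[:,:,::-1])
print(robot.read_state())
E
```

```text
scene {'intrinsics': array([[423.82591871,   0.        , 315.48138367],
       [  0.        , 423.82591871, 193.42153628],
       [  0.        ,   0.        ,   1.        ]]), 'origin': array([ 0.00491417, -0.17148508,  0.7086492 ]), 'orientation': array([ 0.64493711, -0.4110591 , -1.02968098])} 0.99596875
top {'intrinsics': array([[407.79737094,   0.        , 316.31291617],
       [  0.        , 407.79737094, 203.49849473],
       [  0.        ,   0.        ,   1.        ]]), 'origin': array([0.37239283, 0.06082024, 1.03095939]), 'orientation': array([ 0.15344896, -0.10313335, -1.54815556])} 0.9959296875
{'t': 0.1, 'q': array([ 1.14759749e+00,  1.31070093e-01,  1.48917229e+00,  2.12768678e-05,
        1.52299163e+00, -8.54330673e-02]), 'dq': array([-0.00097098, -0.00205389, -0.00155156,  0.00195773, -0.00026434,
       -0.00152495]), 'joint_torque': array([ 4.49150612e-04, -5.61334848e+01, -4.93100739e+01,  7.69189093e-02,
        2.90845265e-02, -7.34388345e-05]), 'tool_pos': array([0.19861754, 0.56565615, 0.23170056]), 'orientation': array([-5.27971329e-01, -3.09646910e+00,  2.48658009e-03]), 'force': array([-0.96383525, -0.12638273, -0.25905287]), 'wrist_torque': array([-0.00171519,  0.00701613,  0.02862581]), 'gripper_force': 0.0, 'opening': 0.09300217870961265}
```

View pics/scene0.png

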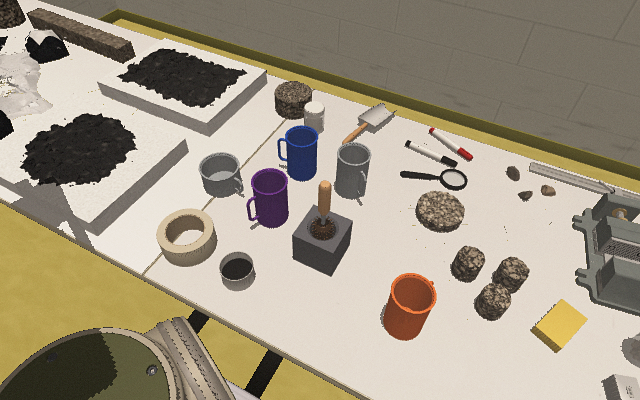

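View pics/top0.png

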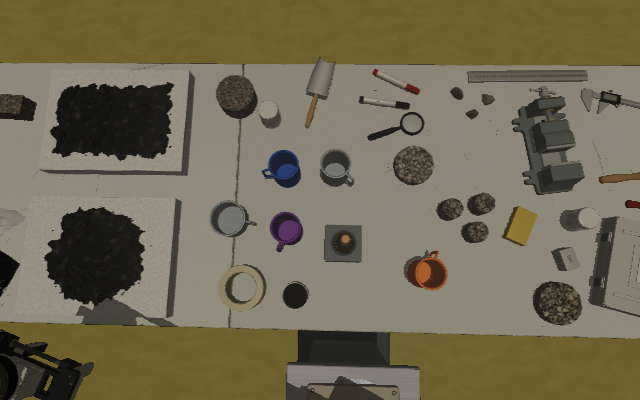

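The scene view shows the tall steel beaker at about (352,170), the low one at (221,173), and the stand with brush at (322,235). In the top view they are at (335,165), (230,218) and (343,243). Next I'll measure from the depth.

```bash
python3 - <<'E'
from h import *
def fit(P):
    x,y=P[:,0],P[:,1];s=np.linalg.lstsq(np.c_[2*x,2*y,np.ones(len(x))],x*x+y*y,rcond=None)[0]
    return s[:2],np.sqrt(s[2]+s[0]**2+s[1]**2)
for n,boxs in (("top",dict(tall=(310,140,362,195),low=(200,190,262,245),stand=(315,215,370,270))),("scene",dict(tall=(325,135,380,205),low=(190,145,250,205),stand=(285,170,360,280)))):
    z=np.load(n+".npz");P=cloud(z["d"],z["K"],z["o"],z["R"])
    for k,(a,b,c,d) in boxs.items():
        Q=P[b:d,a:c].reshape(-1,3);Q=Q[~np.isnan(Q[:,0])]
        h={"tall":.110,"low":.06,"stand":.08}[k]
        m=abs(Q[:,2]-h)<.006;T=Q[m]
        print(n,k,m.sum(),"table z",np.median(Q[Q[:,2]<.02,2]) )
        if k=="stand":
            r=cv2.minAreaRect(T[:,:2].astype(np.float32)*1000);print(" rect",r)
            H=Q[Q[:,2]>.13];print(" handle",len(H),H[:,2].max(),np.median(H,0))
            for lo in (.1,.14,.155,.17,.185):
                S=Q[(Q[:,2]>lo)&(Q[:,2]<lo+.015)]
                if len(S):print("  ",lo,len(S),S.mean(0),S.min(0),S.max(0))
        else:
            c0=np.median(T[:,:2],0)
            for _ in range(6):
                cc,r=fit(T);e=abs(np.hypot(*(T[:,:2]-cc).T)-r);T=T[e<max(.004,np.percentile(e,85))]
            print(" ",cc,r,len(T))
            rr=np.hypot(*(Q[:,:2]-cc).T);R0=.036 if k=="tall" else .044
            Hn=Q[(rr>R0+.008)&(rr<R0+.03)&(Q[:,2]>.02)&(Q[:,2]<h)];v=(Hn[:,:2]-cc).mean(0);print("  handle dir",len(Hn),v,np.degrees(np.arctan2(v[1],v[0])))
            I=Q[(rr<.02)];print("  inside z",np.percentile(I[:,2],[5,50,95]))
E
```

```text
top tall 200 table z -0.0002114594630711064
  [0.62065803 0.04961867] 0.03291504103634397 200
  handle dir 30 [-0.03190454 -0.03965418] -128.81908652265125
  inside z [0.00143805 0.0044993  0.00778896]
top low 247 table z 8.96702685111439e-05
  [0.4943231 0.3085546] 0.04092469677387248 247
  handle dir 17 [-0.00863534 -0.05845669] -98.40308016098095
  inside z [0.00124864 0.00465543 0.00738584]
top stand 985 table z -0.00038485834969259614
 rect ((438.2733459472656, 28.81399917602539), (83.79408264160156, 83.29029083251953), 0.15544170141220093)
 handle 106 0.2030106834882014 [0.43657411 0.02917054 0.19725073]
   0.14 5 [0.42917366 0.02801863 0.15037587] [0.42808838 0.02055319 0.14530463] [0.43085343 0.03560806 0.15480928]
   0.155 4 [0.43066335 0.03448687 0.16150084] [0.4279491  0.02948173 0.15570479] [0.43413118 0.03810695 0.16960633]
   0.17 4 [0.43277042 0.03343346 0.17704624] [0.42856644 0.02394979 0.17204653] [0.4384835  0.03886485 0.18278801]
   0.185 65 [0.43753358 0.02843396 0.19560485] [0.42788789 0.01865727 0.18502937] [0.44842889 0.03897238 0.19985895]
scene tall 268 table z 0.0005133808424855335
  [0.61996086 0.04977618] 0.03314499705328764 264
  handle dir 73 [-0.03243834 -0.0410505 ] -128.31599219738936Traceback (most recent call last):
  File "<stdin>", line 25, in <module>
    return _quantile_unchecked(
        a, q, axis, out, overwrite_input, method, keepdims, weights)
    return _ureduce(a,
                    func=_quantile_ureduce_func,
    ...<5 lines>...
                    overwrite_input=overwrite_input,
                    method=method)
    r = func(a, **kwargs)
    result = _quantile(arr,
                       quantiles=q,
    ...<2 lines>...
                       out=out,
                       weights=wgt)
    slices_having_nans = np.isnan(arr[-1, ...])
                                  ~~~^^^^^^^^^
IndexError: index -1 is out of bounds for axis 0 with size 0
```

Emit:
arm_command --targets '[{"x": 0.01,"y": -0.02,"z": 0.06,"claw": 0},{"x": 0.05,"y": -0.1,"z": 0.06},{"x": 0.08,"y": -0.18,"z": 0.06},{"x": 0.12,"y": -0.26,"z": 0.06},{"x": 0.15,"y": -0.34,"z": 0.06},{"x": 0.19,"y": -0.42,"z": 0.06},{"x": 0.22,"y": -0.5,"z": 0.06},{"x": 0.26,"y": -0.57,"z": 0.06},{"x": 0.29,"y": -0.64,"z": 0.06},{"x": 0.32,"y": -0.71,"z": 0.06}]'

```text
schema error: expected keys x, y, z, rx, ry, rz, claw
```

Emit:
arm_command --targets '[{"x": 0.03,"y": -0.07},{"x": 0.06,"y": -0.14},{"x": 0.09,"y": -0.21},{"x": 0.12,"y": -0.27},{"x": 0.14,"y": -0.32},{"x": 0.15,"y": -0.35},{"x": 0.158,"y": -0.363},{"x": 0.158,"y": -0.363},{"x": 0.158,"y": -0.363}]'

```text
schema error: expected keys x, y, z, rx, ry, rz, claw
```

```bash
python3 - <<'E'
from h import *
s=robot.read_state();print(s["t"],s["q"],s["tool_pos"],s["orientation"])
im,d,K,o,R,c=shot("wrist");print(o);cv2.imwrite("pics/w1.png",im[:,:,::-1])
P=cloud(d,K,o,R);Q=P.reshape(-1,3);Q=Q[~np.isnan(Q[:,0])]
n=np.hypot(Q[:,0]-.4375,Q[:,1]-.029)
for lo in (.11,.13,.15,.17,.185,.195):
    S=Q[(n<.03)&(Q[:,2]>lo)&(Q[:,2]<lo+.015)]
    if len(S):print(lo,len(S),S.mean(0),S.min(0),S.max(0))
E
```

```text
0.1 [ 1.14759749e+00  1.31070093e-01  1.48917229e+00  2.12768678e-05
  1.52299163e+00 -8.54330673e-02] [0.19861754 0.56565615 0.23170056] [-5.27971329e-01 -3.09646910e+00  2.48658009e-03]
[0.12323483 0.59319502 0.38408995]
```

All keys are needed in each row.

Emit:
arm_command --targets '[{"x": 0.01,"y": -0.02,"z": 0.06,"rx": 0,"ry": 0,"rz": 0,"claw": 0},{"x": 0.05,"y": -0.1,"z": 0.06,"rx": 0,"ry": 0,"rz": 0,"claw": 0},{"x": 0.08,"y": -0.18,"z": 0.06,"rx": 0,"ry": 0,"rz": 0,"claw": 0},{"x": 0.12,"y": -0.26,"z": 0.06,"rx": 0,"ry": 0,"rz": 0,"claw": 0},{"x": 0.15,"y": -0.34,"z": 0.06,"rx": 0,"ry": 0,"rz": 0,"claw": 0},{"x": 0.19,"y": -0.42,"z": 0.06,"rx": 0,"ry": 0,"rz": 0,"claw": 0},{"x": 0.22,"y": -0.5,"z": 0.06,"rx": 0,"ry": 0,"rz": 0,"claw": 0},{"x": 0.26,"y": -0.57,"z": 0.06,"rx": 0,"ry": 0,"rz": 0,"claw": 0},{"x": 0.29,"y": -0.64,"z": 0.06,"rx": 0,"ry": 0,"rz": 0,"claw": 0},{"x": 0.32,"y": -0.71,"z": 0.06,"rx": 0,"ry": 0,"rz": 0,"claw": 0}]'

```text
t: 0.98
tool_pos: [0.3576, 0.2125, 0.2626]
orientation: [0.527, 3.097, 0.0]
force: [-0.2, 0.4, -0.3]
opening: 0.0929
gripper_force: 0.0
```

Emit:
arm_command --targets '[{"x": 0.03,"y": -0.07,"z": 0,"rx": 0,"ry": 0,"rz": 0,"claw": 0},{"x": 0.06,"y": -0.14,"z": 0,"rx": 0,"ry": 0,"rz": 0,"claw": 0},{"x": 0.09,"y": -0.21,"z": 0,"rx": 0,"ry": 0,"rz": 0,"claw": 0},{"x": 0.12,"y": -0.27,"z": 0,"rx": 0,"ry": 0,"rz": 0,"claw": 0},{"x": 0.14,"y": -0.32,"z": 0,"rx": 0,"ry": 0,"rz": 0,"claw": 0},{"x": 0.15,"y": -0.35,"z": 0,"rx": 0,"ry": 0,"rz": 0,"claw": 0},{"x": 0.158,"y": -0.363,"z": 0,"rx": 0,"ry": 0,"rz": 0,"claw": 0},{"x": 0.158,"y": -0.363,"z": 0,"rx": 0,"ry": 0,"rz": 0,"claw": 0},{"x": 0.158,"y": -0.363,"z": 0,"rx": 0,"ry": 0,"rz": 0,"claw": 0}]'

```text
t: 1.73
tool_pos: [0.4362, 0.0333, 0.2624]
orientation: [-0.529, -3.096, -0.001]
force: [-0.2, -0.4, -0.5]
opening: 0.093
gripper_force: 0.0
```

```bash
python3 - <<'E'
from h import *
s=robot.read_state();print(s["t"],s["q"],s["tool_pos"],s["orientation"])
im,d,K,o,R,c=shot("wrist");print(o);cv2.imwrite("pics/w1.png",im[:,:,::-1])
P=cloud(d,K,o,R);Q=P.reshape(-1,3);Q=Q[~np.isnan(Q[:,0])]
n=np.hypot(Q[:,0]-.4375,Q[:,1]-.029)
for lo in (.11,.13,.15,.17,.185,.195):
    S=Q[(n<.03)&(Q[:,2]>lo)&(Q[:,2]<lo+.015)]
    if len(S):print(lo,len(S),S.mean(0),S.min(0),S.max(0))
E
```

```text
1.7333 [-4.15843574e-02 -3.32838611e-01  1.86656431e+00  4.77601871e-04
  1.60849100e+00 -1.27389558e+00] [0.43624112 0.03326664 0.26243893] [-5.29014443e-01 -3.09604221e+00 -6.18661159e-04]
[0.36085151 0.06055576 0.41486553]
0.13 55 [0.43125453 0.03254029 0.13943086] [0.42825107 0.02107389 0.13381441] [0.44084486 0.03931277 0.14484556]
0.15 93 [0.4309884  0.03198627 0.15758077] [0.42820356 0.02093845 0.15012324] [0.43995807 0.03933081 0.16489743]
0.17 124 [0.4311314  0.03217004 0.17759019] [0.42797934 0.02068053 0.17012171] [0.44119216 0.0394015  0.18496227]
0.185 397 [0.43530913 0.03031057 0.19588704] [0.42827397 0.01809131 0.18535133] [0.44797688 0.03940697 0.19999854]
0.195 413 [0.43751305 0.02929097 0.19914533] [0.42870351 0.01939366 0.19502232] [0.44797688 0.03865059 0.20163112]
```

Emit:
arm_command --targets '[{"x": 0.0036,"y": -0.009,"z": -0.03,"rx": 0,"ry": 0,"rz": 0,"claw": 0},{"x": 0.0036,"y": -0.009,"z": -0.08,"rx": 0,"ry": 0,"rz": 0,"claw": 0},{"x": 0.0036,"y": -0.009,"z": -0.13,"rx": 0,"ry": 0,"rz": 0,"claw": 0},{"x": 0.0036,"y": -0.009,"z": -0.18,"rx": 0,"ry": 0,"rz": 0,"claw": 0},{"x": 0.0036,"y": -0.009,"z": -0.205,"rx": 0,"ry": 0,"rz": 0,"claw": 0},{"x": 0.0036,"y": -0.009,"z": -0.205,"rx": 0,"ry": 0,"rz": 0,"claw": 0},{"x": 0.0036,"y": -0.009,"z": -0.205,"rx": 0,"ry": 0,"rz": 0,"claw": 0}]'

```text
t: 2.37
tool_pos: [0.4375, 0.0295, 0.1599]
orientation: [-0.525, -3.096, -0.0]
force: [0.8, 0.3, 0.9]
opening: 0.093
gripper_force: 0.0
```

Emit:
arm_command --targets '[{"x": 0,"y": 0,"z": 0,"rx": 0,"ry": 0,"rz": 0,"claw": 255},{"x": 0,"y": 0,"z": 0,"rx": 0,"ry": 0,"rz": 0,"claw": 255},{"x": 0,"y": 0,"z": 0,"rx": 0,"ry": 0,"rz": 0,"claw": 255},{"x": 0,"y": 0,"z": 0,"rx": 0,"ry": 0,"rz": 0,"claw": 255},{"x": 0,"y": 0,"z": 0,"rx": 0,"ry": 0,"rz": 0,"claw": 255},{"x": 0,"y": 0,"z": 0,"rx": 0,"ry": 0,"rz": 0,"claw": 255},{"x": 0,"y": 0,"z": 0,"rx": 0,"ry": 0,"rz": 0,"claw": 255},{"x": 0,"y": 0,"z": 0,"rx": 0,"ry": 0,"rz": 0,"claw": 255},{"x": 0,"y": 0,"z": 0,"rx": 0,"ry": 0,"rz": 0,"claw": 255},{"x": 0,"y": 0,"z": 0,"rx": 0,"ry": 0,"rz": 0,"claw": 255}]' --squeeze 35

```text
t: 3.2
tool_pos: [0.4382, 0.0283, 0.1601]
orientation: [-0.528, -3.097, 0.0]
force: [-0.2, 0.2, 0.1]
opening: 0.0308
gripper_force: 0.0
```

Emit:
arm_command --targets '[{"x": 0,"y": 0,"z": 0,"rx": 0,"ry": 0,"rz": 0,"claw": 255},{"x": 0,"y": 0,"z": 0,"rx": 0,"ry": 0,"rz": 0,"claw": 255},{"x": 0,"y": 0,"z": 0,"rx": 0,"ry": 0,"rz": 0,"claw": 255},{"x": 0,"y": 0,"z": 0,"rx": 0,"ry": 0,"rz": 0,"claw": 255},{"x": 0,"y": 0,"z": 0,"rx": 0,"ry": 0,"rz": 0,"claw": 255}]'

```text
t: 3.62
tool_pos: [0.4382, 0.0284, 0.1601]
orientation: [-0.528, -3.097, -0.0]
force: [0.1, 0.7, -1.2]
opening: 0.0213
gripper_force: 35.0
```

Emit:
arm_command --targets '[{"x": 0,"y": 0,"z": 0.02,"rx": 0,"ry": 0,"rz": 0,"claw": 255},{"x": 0,"y": 0,"z": 0.06,"rx": 0,"ry": 0,"rz": 0,"claw": 255},{"x": 0,"y": 0,"z": 0.1,"rx": 0,"ry": 0,"rz": 0,"claw": 255},{"x": 0,"y": 0,"z": 0.15,"rx": 0,"ry": 0,"rz": 0,"claw": 255},{"x": 0,"y": 0,"z": 0.2,"rx": 0,"ry": 0,"rz": 0,"claw": 255},{"x": 0,"y": 0,"z": 0.25,"rx": 0,"ry": 0,"rz": 0,"claw": 255},{"x": 0,"y": 0,"z": 0.28,"rx": 0,"ry": 0,"rz": 0,"claw": 255},{"x": 0,"y": 0,"z": 0.28,"rx": 0,"ry": 0,"rz": 0,"claw": 255},{"x": 0,"y": 0,"z": 0.28,"rx": 0,"ry": 0,"rz": 0,"claw": 255}]'

```text
t: 4.37
tool_pos: [0.4387, 0.0283, 0.3011]
orientation: [0.528, 3.095, 0.0]
force: [0.2, -0.3, -1.8]
opening: 0.0215
gripper_force: 35.0
```

```bash
python3 - <<'E'
from h import *
s=robot.read_state();print(s["t"],s["tool_pos"],s["opening"],s["gripper_force"],s["force"])
for n in("scene",):
    im,d,K,o,R,c=shot(n);cv2.imwrite("pics/s2.png",im[60:300,150:450,::-1].repeat(2,0).repeat(2,1))
P=cloud(d,K,o,R);Q=P.reshape(-1,3);Q=Q[~np.isnan(Q[:,0])];n=np.hypot(Q[:,0]-.4375,Q[:,1]-.029)
S=Q[(n<.035)&(Q[:,2]>.11)&(Q[:,2]<.31)]
print(S[:,2].min())
for lo in np.arange(.14,.28,.02):
    T=S[(S[:,2]>lo)&(S[:,2]<lo+.02)]
    if len(T):print(round(lo,3),len(T),T.mean(0),T.min(0),T.max(0))
E
```

```text
4.3667 [0.43868707 0.02831684 0.30107412] 0.021483470667698446 34.99973213067278 [ 0.23820646 -0.29317778 -1.76273092]
0.1523427512807377
0.14 16 [0.42701644 0.02487468 0.1575164 ] [0.42168858 0.01449331 0.15234275] [0.43466145 0.038639   0.15998909]
0.16 153 [0.42779958 0.02298696 0.17097532] [0.41834286 0.00762951 0.16130028] [0.45349838 0.04909083 0.17992692]
0.18 201 [0.42774642 0.02361894 0.19029281] [0.41784096 0.00713812 0.18009161] [0.45393682 0.04795388 0.19985696]
0.2 197 [0.42807521 0.02294587 0.2102519 ] [0.41654575 0.00687657 0.20004814] [0.45273609 0.04782112 0.21988622]
0.22 368 [0.43369733 0.02588702 0.23021531] [0.41784551 0.00723134 0.22019276] [0.46069166 0.04846425 0.23997424]
0.24 45 [0.43661105 0.02739077 0.24956618] [0.43374876 0.02434226 0.24012865] [0.43940565 0.03112526 0.25990808]
0.26 64 [0.43245526 0.02591946 0.27265091] [0.42866733 0.01810531 0.26030281] [0.43936837 0.0359986  0.27952888]
0.28 180 [0.43059879 0.03021797 0.2923938 ] [0.42205923 0.00388943 0.28017156] [0.4390827  0.05405737 0.29996825]
```

The brush is held upright, tip at z≈0.151 and centred on the TCP. Now over to the tall beaker.

Emit:
arm_command --targets '[{"x": 0.02,"y": 0.003,"z": 0,"rx": 0,"ry": 0,"rz": 0,"claw": 255},{"x": 0.07,"y": 0.008,"z": 0,"rx": 0,"ry": 0,"rz": 0,"claw": 255},{"x": 0.13,"y": 0.015,"z": 0,"rx": 0,"ry": 0,"rz": 0,"claw": 255},{"x": 0.2,"y": 0.024,"z": 0,"rx": 0,"ry": 0,"rz": 0,"claw": 255},{"x": 0.26,"y": 0.031,"z": 0,"rx": 0,"ry": 0,"rz": 0,"claw": 255},{"x": 0.31,"y": 0.037,"z": 0,"rx": 0,"ry": 0,"rz": 0,"claw": 255},{"x": 0.345,"y": 0.041,"z": 0,"rx": 0,"ry": 0,"rz": 0,"claw": 255},{"x": 0.363,"y": 0.043,"z": 0,"rx": 0,"ry": 0,"rz": 0,"claw": 255},{"x": 0.363,"y": 0.043,"z": 0,"rx": 0,"ry": 0,"rz": 0,"claw": 255},{"x": 0.363,"y": 0.043,"z": 0,"rx": 0,"ry": 0,"rz": 0,"claw": 255}]'

```text
t: 5.25
tool_pos: [0.6189, 0.0499, 0.2977]
orientation: [-0.527, -3.093, 0.001]
force: [-0.3, 0.9, -1.4]
opening: 0.0214
gripper_force: 35.0
```

```bash
python3 - <<'E'
from h import *
s=robot.read_state();print(s["t"],s["tool_pos"],s["opening"],s["force"],s["q"])
im,d,K,o,R,c=shot("scene");cv2.imwrite("pics/s3.png",im[60:300,200:500,::-1].repeat(2,0).repeat(2,1))
P=cloud(d,K,o,R);Q=P.reshape(-1,3);Q=Q[~np.isnan(Q[:,0])];n=np.hypot(Q[:,0]-.62,Q[:,1]-.05)
for lo in np.arange(.10,.26,.02):
    T=Q[(n<.05)&(Q[:,2]>lo)&(Q[:,2]<lo+.02)]
    if len(T):print(round(lo,3),len(T),T.mean(0),T.min(0),T.max(0))
E
```

```text
5.25 [0.61889595 0.04986836 0.297723  ] 0.02139908995475857 [-0.26880101  0.92340797 -1.35218111] [-2.12717841e-03  1.73650508e-01  1.32306417e+00 -4.20861799e-05
  1.64880058e+00 -1.23523826e+00]
0.1 332 [0.6214656  0.050391   0.10709656] [0.58439761 0.01446607 0.1000632 ] [0.65667989 0.0856685  0.11301907]
0.14 49 [0.60864646 0.04629484 0.15656214] [0.60035785 0.03149552 0.14892161] [0.63169746 0.067085   0.15984175]
0.16 156 [0.60704076 0.046108   0.17090244] [0.5969691  0.02920561 0.16013148] [0.63014708 0.0703817  0.17961318]
0.18 177 [0.60754434 0.04581135 0.19013055] [0.59655493 0.02862839 0.18044299] [0.63010059 0.07142175 0.19983458]
0.2 194 [0.60754666 0.04637725 0.21028961] [0.59736177 0.02926407 0.20005185] [0.62871198 0.07053431 0.21996456]
0.22 244 [0.61366344 0.04809668 0.22794293] [0.59751572 0.02948659 0.22051842] [0.64129546 0.07069848 0.23904855]
0.24 37 [0.61640921 0.04929301 0.25027857] [0.61388923 0.0465756  0.24157418] [0.62151922 0.05370783 0.25945517]
```

View pics/s3.png

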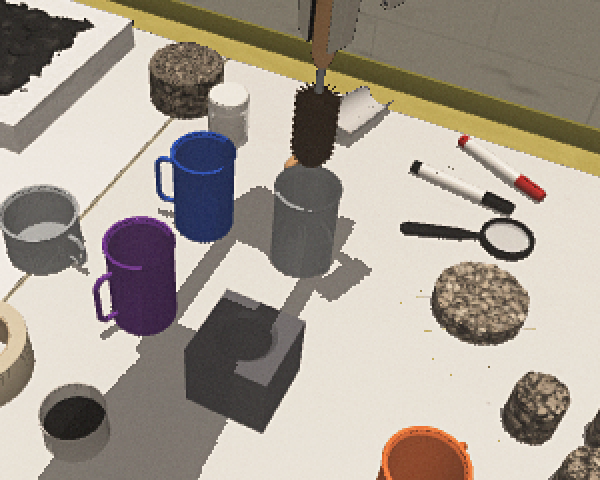

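The brush (crop ≈(317,125)) hangs right above the tall beaker's mouth (≈(307,185)). I'll descend to just above the floor, then feel for it.

Emit:
arm_command --targets '[{"x": 0.002,"y": 0,"z": -0.03,"rx": 0,"ry": 0,"rz": 0,"claw": 255},{"x": 0.002,"y": 0,"z": -0.07,"rx": 0,"ry": 0,"rz": 0,"claw": 255},{"x": 0.002,"y": 0,"z": -0.11,"rx": 0,"ry": 0,"rz": 0,"claw": 255},{"x": 0.002,"y": 0,"z": -0.15,"rx": 0,"ry": 0,"rz": 0,"claw": 255},{"x": 0.002,"y": 0,"z": -0.19,"rx": 0,"ry": 0,"rz": 0,"claw": 255},{"x": 0.002,"y": 0,"z": -0.23,"rx": 0,"ry": 0,"rz": 0,"claw": 255},{"x": 0.002,"y": 0,"z": -0.26,"rx": 0,"ry": 0,"rz": 0,"claw": 255},{"x": 0.002,"y": 0,"z": -0.28,"rx": 0,"ry": 0,"rz": 0,"claw": 255},{"x": 0.002,"y": 0,"z": -0.28,"rx": 0,"ry": 0,"rz": 0,"claw": 255},{"x": 0.002,"y": 0,"z": -0.28,"rx": 0,"ry": 0,"rz": 0,"claw": 255}]'

```text
t: 6.13
tool_pos: [0.62, 0.0498, 0.1601]
orientation: [-0.528, -3.096, 0.0]
force: [0.6, -0.9, -0.9]
opening: 0.0216
gripper_force: 35.0
```

Emit:
arm_command --targets '[{"x": 0,"y": 0,"z": -0.004,"rx": 0,"ry": 0,"rz": 0,"claw": 255},{"x": 0,"y": 0,"z": -0.008,"rx": 0,"ry": 0,"rz": 0,"claw": 255},{"x": 0,"y": 0,"z": -0.01,"rx": 0,"ry": 0,"rz": 0,"claw": 255},{"x": 0,"y": 0,"z": -0.01,"rx": 0,"ry": 0,"rz": 0,"claw": 255},{"x": 0,"y": 0,"z": -0.01,"rx": 0,"ry": 0,"rz": 0,"claw": 255}]'

```text
t: 6.55
tool_pos: [0.6209, 0.0499, 0.1555]
orientation: [0.528, 3.096, 0.0]
force: [-0.0, -1.5, -1.1]
opening: 0.0213
gripper_force: 35.0
```

Not yet in contact; feel further in 1 mm steps.

Emit:
arm_command --targets '[{"x": 0,"y": 0,"z": -0.002,"rx": 0,"ry": 0,"rz": 0,"claw": 255},{"x": 0,"y": 0,"z": -0.002,"rx": 0,"ry": 0,"rz": 0,"claw": 255},{"x": 0,"y": 0,"z": -0.002,"rx": 0,"ry": 0,"rz": 0,"claw": 255}]'

```text
t: 6.8
tool_pos: [0.6212, 0.0498, 0.1551]
orientation: [0.528, 3.096, 0.0]
force: [-0.8, -0.5, 4.8]
opening: 0.0215
gripper_force: 35.0
```

Emit:
arm_command --targets '[{"x": 0,"y": 0,"z": -0.002,"rx": 0,"ry": 0,"rz": 0,"claw": 255},{"x": 0,"y": 0,"z": -0.002,"rx": 0,"ry": 0,"rz": 0,"claw": 255},{"x": 0,"y": 0,"z": -0.002,"rx": 0,"ry": 0,"rz": 0,"claw": 255}]'

```text
t: 7.05
tool_pos: [0.6216, 0.0498, 0.1551]
orientation: [0.528, 3.095, 0.0]
force: [-2.6, -0.4, 9.8]
opening: 0.0211
gripper_force: 35.0
```

Floor contact at about 10 N. Now two more strokes, lifting 80 mm (tip at z≈0.085, above half height).

Emit:
arm_command --targets '[{"x": 0,"y": 0,"z": 0.02,"rx": 0,"ry": 0,"rz": 0,"claw": 255},{"x": -0.001,"y": 0,"z": 0.06,"rx": 0,"ry": 0,"rz": 0,"claw": 255},{"x": -0.001,"y": 0,"z": 0.1,"rx": 0,"ry": 0,"rz": 0,"claw": 255},{"x": -0.001,"y": 0,"z": 0.14,"rx": 0,"ry": 0,"rz": 0,"claw": 255},{"x": -0.001,"y": 0,"z": 0.16,"rx": 0,"ry": 0,"rz": 0,"claw": 255},{"x": -0.001,"y": 0,"z": 0.16,"rx": 0,"ry": 0,"rz": 0,"claw": 255},{"x": -0.001,"y": 0,"z": 0.16,"rx": 0,"ry": 0,"rz": 0,"claw": 255}]'

```text
t: 7.63
tool_pos: [0.6205, 0.0499, 0.2332]
orientation: [0.528, 3.096, 0.0]
force: [-0.6, -0.5, -0.8]
opening: 0.0216
gripper_force: 35.0
```

Emit:
arm_command --targets '[{"x": 0,"y": 0,"z": -0.03,"rx": 0,"ry": 0,"rz": 0,"claw": 255},{"x": 0,"y": 0,"z": -0.07,"rx": 0,"ry": 0,"rz": 0,"claw": 255},{"x": 0,"y": 0,"z": -0.11,"rx": 0,"ry": 0,"rz": 0,"claw": 255},{"x": 0,"y": 0,"z": -0.14,"rx": 0,"ry": 0,"rz": 0,"claw": 255},{"x": 0,"y": 0,"z": -0.152,"rx": 0,"ry": 0,"rz": 0,"claw": 255},{"x": 0,"y": 0,"z": -0.156,"rx": 0,"ry": 0,"rz": 0,"claw": 255},{"x": 0,"y": 0,"z": -0.16,"rx": 0,"ry": 0,"rz": 0,"claw": 255},{"x": 0,"y": 0,"z": -0.16,"rx": 0,"ry": 0,"rz": 0,"claw": 255},{"x": 0,"y": 0,"z": -0.16,"rx": 0,"ry": 0,"rz": 0,"claw": 255}]'

```text
t: 8.38
tool_pos: [0.6203, 0.0495, 0.1543]
orientation: [0.528, 3.096, -0.001]
force: [-4.0, -2.3, 12.9]
opening: 0.021
gripper_force: 35.0
```

Emit:
arm_command --targets '[{"x": 0,"y": 0,"z": 0.02,"rx": 0,"ry": 0,"rz": 0,"claw": 255},{"x": 0,"y": 0,"z": 0.06,"rx": 0,"ry": 0,"rz": 0,"claw": 255},{"x": 0,"y": 0,"z": 0.1,"rx": 0,"ry": 0,"rz": 0,"claw": 255},{"x": 0,"y": 0,"z": 0.14,"rx": 0,"ry": 0,"rz": 0,"claw": 255},{"x": 0,"y": 0,"z": 0.16,"rx": 0,"ry": 0,"rz": 0,"claw": 255},{"x": 0,"y": 0,"z": 0.16,"rx": 0,"ry": 0,"rz": 0,"claw": 255},{"x": 0,"y": 0,"z": 0.16,"rx": 0,"ry": 0,"rz": 0,"claw": 255}]'

```text
t: 8.97
tool_pos: [0.6202, 0.0499, 0.2325]
orientation: [-0.528, -3.097, 0.0]
force: [0.5, -0.6, -1.8]
opening: 0.021
gripper_force: 35.0
```

Emit:
arm_command --targets '[{"x": 0,"y": 0,"z": -0.03,"rx": 0,"ry": 0,"rz": 0,"claw": 255},{"x": 0,"y": 0,"z": -0.07,"rx": 0,"ry": 0,"rz": 0,"claw": 255},{"x": 0,"y": 0,"z": -0.11,"rx": 0,"ry": 0,"rz": 0,"claw": 255},{"x": 0,"y": 0,"z": -0.14,"rx": 0,"ry": 0,"rz": 0,"claw": 255},{"x": 0,"y": 0,"z": -0.152,"rx": 0,"ry": 0,"rz": 0,"claw": 255},{"x": 0,"y": 0,"z": -0.156,"rx": 0,"ry": 0,"rz": 0,"claw": 255},{"x": 0,"y": 0,"z": -0.16,"rx": 0,"ry": 0,"rz": 0,"claw": 255},{"x": 0,"y": 0,"z": -0.16,"rx": 0,"ry": 0,"rz": 0,"claw": 255},{"x": 0,"y": 0,"z": -0.16,"rx": 0,"ry": 0,"rz": 0,"claw": 255}]'

```text
t: 9.72
tool_pos: [0.6199, 0.0495, 0.1537]
orientation: [-0.528, -3.096, 0.001]
force: [-3.8, -0.7, 13.4]
opening: 0.0214
gripper_force: 35.0
```

Emit:
arm_command --targets '[{"x": 0,"y": 0,"z": 0.02,"rx": 0,"ry": 0,"rz": 0,"claw": 255},{"x": 0,"y": 0,"z": 0.06,"rx": 0,"ry": 0,"rz": 0,"claw": 255},{"x": 0,"y": 0,"z": 0.1,"rx": 0,"ry": 0,"rz": 0,"claw": 255},{"x": 0,"y": 0,"z": 0.14,"rx": 0,"ry": 0,"rz": 0,"claw": 255},{"x": 0,"y": 0,"z": 0.18,"rx": 0,"ry": 0,"rz": 0,"claw": 255},{"x": 0,"y": 0,"z": 0.22,"rx": 0,"ry": 0,"rz": 0,"claw": 255},{"x": 0,"y": 0,"z": 0.26,"rx": 0,"ry": 0,"rz": 0,"claw": 255},{"x": 0,"y": 0,"z": 0.29,"rx": 0,"ry": 0,"rz": 0,"claw": 255},{"x": 0,"y": 0,"z": 0.3,"rx": 0,"ry": 0,"rz": 0,"claw": 255},{"x": 0,"y": 0,"z": 0.3,"rx": 0,"ry": 0,"rz": 0,"claw": 255}]'

```text
t: 10.55
tool_pos: [0.6207, 0.0499, 0.3041]
orientation: [0.528, 3.095, 0.001]
force: [-0.8, -0.7, -1.4]
opening: 0.0212
gripper_force: 35.0
```

Emit:
arm_command --targets '[{"x": -0.02,"y": -0.002,"z": 0,"rx": 0,"ry": 0,"rz": 0,"claw": 255},{"x": -0.07,"y": -0.008,"z": 0,"rx": 0,"ry": 0,"rz": 0,"claw": 255},{"x": -0.13,"y": -0.015,"z": 0,"rx": 0,"ry": 0,"rz": 0,"claw": 255},{"x": -0.2,"y": -0.024,"z": 0,"rx": 0,"ry": 0,"rz": 0,"claw": 255},{"x": -0.26,"y": -0.031,"z": 0,"rx": 0,"ry": 0,"rz": 0,"claw": 255},{"x": -0.31,"y": -0.037,"z": 0,"rx": 0,"ry": 0,"rz": 0,"claw": 255},{"x": -0.345,"y": -0.041,"z": 0,"rx": 0,"ry": 0,"rz": 0,"claw": 255},{"x": -0.364,"y": -0.043,"z": 0,"rx": 0,"ry": 0,"rz": 0,"claw": 255},{"x": -0.364,"y": -0.043,"z": 0,"rx": 0,"ry": 0,"rz": 0,"claw": 255},{"x": -0.364,"y": -0.043,"z": 0,"rx": 0,"ry": 0,"rz": 0,"claw": 255}]'

```text
t: 11.38
tool_pos: [0.4379, 0.0284, 0.3019]
orientation: [-0.528, -3.096, 0.0]
force: [0.0, 0.5, -1.4]
opening: 0.0215
gripper_force: 35.0
```

```bash
python3 - <<'E'
from h import *
s=robot.read_state();print(s["t"],s["tool_pos"],s["opening"],s["force"])
im,d,K,o,R,c=shot("scene");cv2.imwrite("pics/s4.png",im[60:300,200:500,::-1].repeat(2,0).repeat(2,1))
P=cloud(d,K,o,R);Q=P.reshape(-1,3);Q=Q[~np.isnan(Q[:,0])];n=np.hypot(Q[:,0]-.438,Q[:,1]-.029)
for lo in np.arange(.12,.26,.02):
    T=Q[(n<.05)&(Q[:,2]>lo)&(Q[:,2]<lo+.02)]
    if len(T):print(round(lo,3),len(T),T.mean(0),T.min(0),T.max(0))
n=np.hypot(Q[:,0]-.62,Q[:,1]-.05)
T=Q[(n<.05)&(Q[:,2]>.104)&(Q[:,2]<.12)];print("rim",T.min(0),T.max(0))
E
```

```text
11.3833 [0.43785525 0.0283777  0.30192943] 0.02151040773993493 [ 0.02425923  0.47814168 -1.4170555 ]
0.14 7 [0.42430697 0.02181248 0.15883618] [0.421024   0.01654181 0.15721897] [0.4285614  0.02920931 0.15989191]
0.16 148 [0.42269432 0.02467426 0.17183421] [0.41216468 0.00899458 0.16110929] [0.44716027 0.04873273 0.1799777 ]
0.18 195 [0.42356142 0.02431508 0.18980798] [0.41248794 0.00795399 0.18001093] [0.44889421 0.05075213 0.19944981]
0.2 212 [0.42420602 0.02440091 0.2096467 ] [0.41431132 0.00743095 0.20000375] [0.44941446 0.04978032 0.2199588 ]
0.22 400 [0.42964458 0.02682438 0.23133616] [0.41377526 0.0079437  0.22006303] [0.45679792 0.0506797  0.23923615]
0.24 50 [0.43381945 0.02808614 0.24990167] [0.43098994 0.02494578 0.24004962] [0.43783931 0.03298701 0.25989179]
0.26 56 [0.43082897 0.02670211 0.27265772] [0.42646458 0.01842219 0.2613412 ] [0.43636111 0.03806663 0.27987425]
rim [0.58476809 0.01435114 0.10404983] [0.65642259 0.08506557 0.11351534]
```

View pics/s4.png

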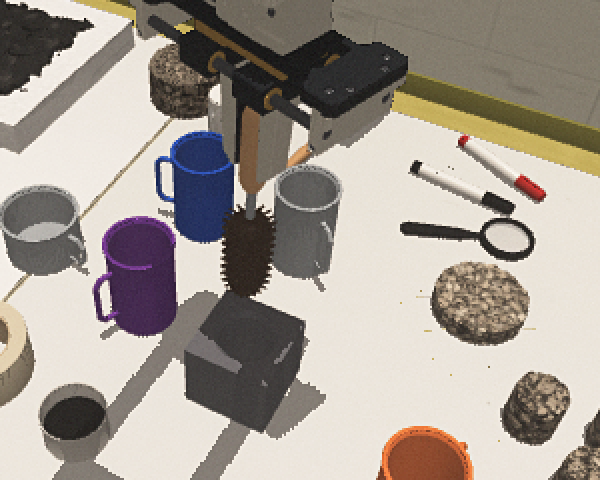

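The brush hangs over the stand ((247,250) in the crop), and the beaker hasn't moved. The brush has tilted slightly (tip about 5 mm towards -x), so I'll undo that with a small turn while lowering.

Emit:
arm_command --targets '[{"x": 0,"y": 0,"z": 0,"rx": 0,"ry": -0.018,"rz": 0,"claw": 255},{"x": 0,"y": 0,"z": -0.03,"rx": 0,"ry": -0.018,"rz": 0,"claw": 255},{"x": 0,"y": 0,"z": -0.07,"rx": 0,"ry": -0.018,"rz": 0,"claw": 255},{"x": 0,"y": 0,"z": -0.11,"rx": 0,"ry": -0.018,"rz": 0,"claw": 255},{"x": 0,"y": 0,"z": -0.15,"rx": 0,"ry": -0.018,"rz": 0,"claw": 255},{"x": 0,"y": 0,"z": -0.19,"rx": 0,"ry": -0.018,"rz": 0,"claw": 255},{"x": 0,"y": 0,"z": -0.23,"rx": 0,"ry": -0.018,"rz": 0,"claw": 255},{"x": 0,"y": 0,"z": -0.265,"rx": 0,"ry": -0.018,"rz": 0,"claw": 255},{"x": 0,"y": 0,"z": -0.28,"rx": 0,"ry": -0.018,"rz": 0,"claw": 255},{"x": 0,"y": 0,"z": -0.28,"rx": 0,"ry": -0.018,"rz": 0,"claw": 255}]'

```text
t: 12.27
tool_pos: [0.4369, 0.0285, 0.1604]
orientation: [0.523, 3.067, 0.009]
force: [-0.8, 1.0, -0.9]
opening: 0.0214
gripper_force: 35.0
```

Emit:
arm_command --targets '[{"x": 0,"y": 0,"z": -0.002,"rx": 0,"ry": 0,"rz": 0,"claw": 255},{"x": 0,"y": 0,"z": -0.004,"rx": 0,"ry": 0,"rz": 0,"claw": 255},{"x": 0,"y": 0,"z": -0.006,"rx": 0,"ry": 0,"rz": 0,"claw": 255},{"x": 0,"y": 0,"z": -0.006,"rx": 0,"ry": 0,"rz": 0,"claw": 255},{"x": 0,"y": 0,"z": -0.006,"rx": 0,"ry": 0,"rz": 0,"claw": 255}]'

```text
t: 12.68
tool_pos: [0.4387, 0.0283, 0.1609]
orientation: [0.522, 3.061, 0.01]
force: [0.8, -0.1, -1.2]
opening: 0.0212
gripper_force: 35.0
```

Emit:
arm_command --targets '[{"x": 0,"y": 0,"z": -0.002,"rx": 0,"ry": 0,"rz": 0,"claw": 255},{"x": 0,"y": 0,"z": -0.003,"rx": 0,"ry": 0,"rz": 0,"claw": 255},{"x": 0,"y": 0,"z": -0.003,"rx": 0,"ry": 0,"rz": 0,"claw": 255},{"x": 0,"y": 0,"z": -0.003,"rx": 0,"ry": 0,"rz": 0,"claw": 255}]'

```text
t: 13.02
tool_pos: [0.4383, 0.0284, 0.1588]
orientation: [0.522, 3.062, 0.009]
force: [-0.7, -0.9, -0.1]
opening: 0.0213
gripper_force: 35.0
```

Emit:
arm_command --targets '[{"x": 0,"y": 0,"z": -0.002,"rx": 0,"ry": 0,"rz": 0,"claw": 255},{"x": 0,"y": 0,"z": -0.002,"rx": 0,"ry": 0,"rz": 0,"claw": 255},{"x": 0,"y": 0,"z": -0.002,"rx": 0,"ry": 0,"rz": 0,"claw": 255}]'

```text
t: 13.27
tool_pos: [0.4388, 0.0283, 0.1587]
orientation: [0.522, 3.061, 0.01]
force: [-1.1, -1.3, 5.0]
opening: 0.0215
gripper_force: 35.0
```

The brush is on the stand's floor. Release slowly, with low force.

Emit:
arm_command --targets '[{"x": 0,"y": 0,"z": 0.001,"rx": 0,"ry": 0,"rz": 0,"claw": 190},{"x": 0,"y": 0,"z": 0.001,"rx": 0,"ry": 0,"rz": 0,"claw": 170},{"x": 0,"y": 0,"z": 0.001,"rx": 0,"ry": 0,"rz": 0,"claw": 150},{"x": 0,"y": 0,"z": 0.001,"rx": 0,"ry": 0,"rz": 0,"claw": 120},{"x": 0,"y": 0,"z": 0.001,"rx": 0,"ry": 0,"rz": 0,"claw": 80},{"x": 0,"y": 0,"z": 0.001,"rx": 0,"ry": 0,"rz": 0,"claw": 40},{"x": 0,"y": 0,"z": 0.001,"rx": 0,"ry": 0,"rz": 0,"claw": 0},{"x": 0,"y": 0,"z": 0.001,"rx": 0,"ry": 0,"rz": 0,"claw": 0},{"x": 0,"y": 0,"z": 0.001,"rx": 0,"ry": 0,"rz": 0,"claw": 0},{"x": 0,"y": 0,"z": 0.001,"rx": 0,"ry": 0,"rz": 0,"claw": 0}]'

```text
t: 14.1
tool_pos: [0.4382, 0.0284, 0.1581]
orientation: [0.522, 3.062, 0.009]
force: [-0.8, -0.6, -0.5]
opening: 0.0794
gripper_force: 0.0
```

```bash
python3 - <<'E'
from h import *
s=robot.read_state();print(s["t"],s["tool_pos"],s["opening"],s["force"])
im,d,K,o,R,c=shot("wrist")
P=cloud(d,K,o,R);Q=P.reshape(-1,3);Q=Q[~np.isnan(Q[:,0])]
n=np.hypot(Q[:,0]-.4375,Q[:,1]-.029)
for lo in (.11,.13,.15,.17,.185,.195):
    S=Q[(n<.03)&(Q[:,2]>lo)&(Q[:,2]<lo+.015)]
    if len(S):print(lo,len(S),S.mean(0),S.min(0),S.max(0))
E
```

```text
14.1 [0.43821915 0.02835011 0.15813043] 0.07935235817888225 [-0.79474056 -0.63650039 -0.46667665]
0.11 39 [0.43760337 0.03087443 0.11373691] [0.43639085 0.02680983 0.11008129] [0.44072986 0.03398425 0.11774011]
0.13 216 [0.43254546 0.03238431 0.13975346] [0.42964216 0.01936645 0.13255493] [0.44352655 0.04053007 0.14498391]
0.15 402 [0.43253069 0.0322766  0.15782911] [0.42942459 0.01897874 0.15001448] [0.44340516 0.04049292 0.16499098]
0.17 581 [0.43259591 0.03234811 0.17792742] [0.42928362 0.01926207 0.17006814] [0.44352131 0.04051327 0.18499241]
0.185 1027 [0.43351621 0.03228362 0.19360799] [0.42943069 0.01955309 0.18500897] [0.44442636 0.04065434 0.19999537]
0.195 488 [0.43426349 0.0321596  0.19788721] [0.43022595 0.02171192 0.19500115] [0.44220441 0.03994573 0.20127349]
```

The brush stands upright and the fingers are clear of it. Straight up and away.

Emit:
arm_command --targets '[{"x": 0,"y": 0,"z": 0,"rx": 0,"ry": 0,"rz": 0,"claw": 0},{"x": 0,"y": 0,"z": 0.02,"rx": 0,"ry": 0,"rz": 0,"claw": 0},{"x": 0,"y": 0,"z": 0.06,"rx": 0,"ry": 0,"rz": 0,"claw": 0},{"x": 0,"y": 0,"z": 0.11,"rx": 0,"ry": 0,"rz": 0,"claw": 0},{"x": 0,"y": 0,"z": 0.16,"rx": 0,"ry": 0,"rz": 0,"claw": 0},{"x": 0,"y": 0,"z": 0.21,"rx": 0,"ry": 0,"rz": 0,"claw": 0},{"x": 0,"y": 0,"z": 0.26,"rx": 0,"ry": 0,"rz": 0,"claw": 0},{"x": 0,"y": 0,"z": 0.28,"rx": 0,"ry": 0,"rz": 0,"claw": 0},{"x": 0,"y": 0,"z": 0.28,"rx": 0,"ry": 0,"rz": 0,"claw": 0},{"x": 0,"y": 0,"z": 0.28,"rx": 0,"ry": 0,"rz": 0,"claw": 0}]'

```text
t: 14.98
tool_pos: [0.4384, 0.0283, 0.2981]
orientation: [0.522, 3.061, 0.01]
force: [-0.2, 1.0, 0.0]
opening: 0.0929
gripper_force: 0.0
```

```bash
python3 - <<'E'
from h import *
im,d,K,o,R,c=shot("scene");cv2.imwrite("pics/s5.png",im[60:300,200:500,::-1].repeat(2,0).repeat(2,1))
E
```

```text
(no output)
```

View pics/s5.png

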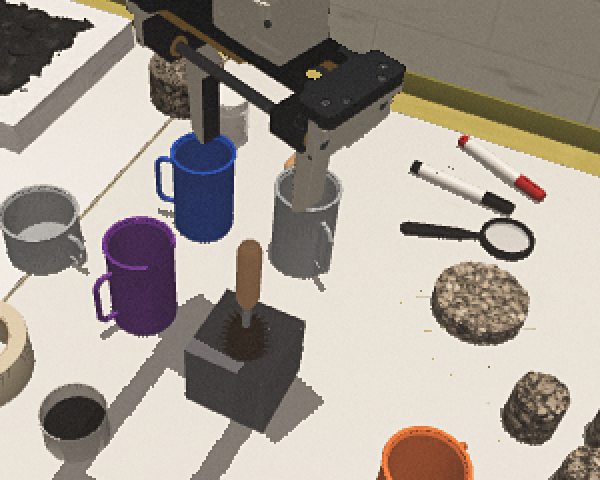

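The brush stands upright in the stand (crop ≈(247,280)), both steel beakers are in place, and the gripper is clear above.

```bash
python3 -c "
from plant import robot
print(robot.close_job())"
```

```text
the job is handed in; nothing more can be done
None
```

I handed the job in at about 15 s: the tall beaker was brushed to the bottom three times (about 10–13 N each), the brush stands upright in its stand again, and both steel beakers stand where they were.

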